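Set a V-block on a packing pile under a dial gauge, by feel

ROBOT

A 6-joint arm with a two-finger parallel gripper is mounted at the origin on a cart in front of the work surface, level with it; the furniture and walls round the work are solid. World frame = base frame: x ahead of the robot, y to its left, z up, the work surface at z = 0. Lengths are in m, angles in rad, forces in N, time in s.
With the tool pointing down it reaches from about 0.35 to 0.975 m from the base axis. Payload 4.9 kg.
Tool frame: the origin (TCP) lies on the mounting face of the last link; the fingertips stand 173 mm ahead of it and the grasp point (between the pads) lies ctrl.pinch_z ahead of it (ctrl.pinch_z is the distance from the TCP to the grasp point, in m); z points along the fingers, y is the line along which they close (so a half turn about z gives the same grasp; the last joint's range is limited). The gripper opens to 85 mm and grips with 20 to 120 N. Pads are 22 mm wide; open, the fingers measure 114 mm over their backs; the gripper's body (76 mm by 85 mm) begins 54 mm behind the grasp point. The pads swing forward as they close: fully open they stand 13 mm farther back than shut.
Start: joints at [-1.456, 0.053, 1.613, -0, 1.476, -0.119], TCP at [0.145, -0.608, 0.405] pointing down, gripper open.
Joint ranges: [-3.01, 3.01], [-1.01, 2.22], [0.06, 2.58], [-1.02, 4.17], [0.09, 2.62], [-3.14, 3.14]. Speed limits (rad/s): [2.57, 2.57, 3.14, 3.14, 3.14, 3.14].

INTERFACE

Orientations are given as a rotation vector (axis times angle).
In Python, from station import telemetry, eyes, ctrl gives the robot as it stands.
- The arm moves only by the tool apply_moves, never from a script. Its argument "plan" is a list of rows, each a list of 5 numbers: the finger opening in m, from 0 to 0.0854, then the shift along the tool's x, y, z in m, then the turn about the tool's z in rad. In form: [[jaw, x, y, z, roll], ...]. A call has 1 to 12 rows; each row is the pose to reach, as a shift and turn from the pose commanded when the call began, along the tool's axes at that moment; what a row does not reach only later rows make up. A row lasts 1/12 s, in which the tool goes at most 41.7 mm and 7.16 degrees, less where a joint would pass 70% of its speed; a pose out of reach is approached as far as the arm can. A call with a gripper value outside its range is refused whole. The fingers move at their own pace and stop on an object; "newtons" is the grip in N (left out, the last holds). Time passes only in rows, so rows that repeat a pose let the fingers close. It gives the time, the measured TCP pose, the force, the opening and the grip force at its end, in the units of the state.
- telemetry.get_obs(): the state, without advancing time (a new reading comes with each control period).
- eyes.get_image(name): name is "side" or "top"; returns a dict with "img" (420x560x3 uint8, blue, green, red), "range_z" (420x560 float32, m along the optical axis (not along the pixel's ray), 0 where there is no reading), "K" (3x3 intrinsics, pixels), "pose" (4x4, takes a point from camera to world coordinates). Camera axes: x right, y down, z forward; pixel columns grow to the right and rows downward; lengths in m; the calibration is good to about 2 mm. A picture is of the moment at which its call begins.
- ctrl.finish_job(): hands the job in; it is judged then, once.
Trained networks look in a picture, given as the dict that the camera call returned (one of the last four; its "shot" number tells which), for a name from the list of things; names that differ only in an ending like _2 or _b are one class to them, and where a whole thing is asked for, a point or a joint stands for the part that bears it (a point fixed in the world has none). Each returns a list of dicts, best first, with "confidence" (0 to 1); they miss things now and then, are a little off and sometimes report something else, mostly with a low value. They report only what shows in the picture. A call takes as long as a camera call. They do not tell look-alikes from the thing itself.
- eyes.search_frame(thing, picture): "box" ([left, top, right, bottom] in pixels, round what is visible of it).
- eyes.outline_of(thing, picture): "region" (420x560 bool, what is visible of it) and "box" ([left, top, right, bottom] in pixels, round what is visible of it).
- eyes.tip_of(thing, picture): "point" ([column, row] in pixels: a listed point, or the origin of a listed thing).
The state is a dict: "t": time; "q": joint angles; "dq": joint speeds; "effort": joint torques, N m; "tool_pos": TCP position; "tool_rot": TCP orientation; "contact_force": force on the tool from outside, world axes, zero at the start; "wrist_torque": the same for the moment, N m; "opening": finger opening in m; "grip_force": force on a finger pad.
Only numpy, scipy, OpenCV 4.12 (cv2) and the standard library are available. Lean on these libraries where they do the work, as an engineer would, in place of code of your own. Each camera call takes 0.05 s, during which the arm holds its last target. There are 200 camera calls.

TASK

Set the steel V-block on the middle of the pile of packing plates under the dial gauge of the comparator stand, upright and square to the pile, its groove running fore and aft, from the open front towards the column. The pile's height is not known and its table is sprung, so lower the block gently until you feel it bear on the pile, let go only then and back out; do not drop it, press hard, knock the gauge or shift anything else.

Things in the scene. Friction and masses are not known exactly. Their poses are not given: they have to be found in the camera images.
- v_block: steel V-block, 45 mm along its x, 40 mm along its y, 36 mm high, 0.3 to 0.55 kg, upright with the V-groove on top; the groove runs along its own x axis; the two sides across its y (40 mm apart) can be gripped; z up; origin at the centre of its underside. Keep the arm clear of the tall height gauge fixed beyond it to the left (x 0.74, y 0.26 m)
- v_block_centre (a point): centre of the V-block, 18 mm above its underside; same axes as the block
- stand: fixed comparator stand: grey base (x -60 to +120 mm, y +-56 mm, 30 mm high), packing pile at its front; 90 mm behind the pile's centre (+x) a 28 mm column, 280 mm tall, carries an arm forward over the pile at 206 to 246 mm height. Origin on the surface plate below the pile's centre; x points from pile to column, the open side is -x; z up
- pile_axis (a point): point 30 mm above the surface plate in the pile's vertical axis; axes as the stand. The pile: six ground steel plates pinned together, 66 x 66 mm, square to the stand; its flat top lies 45 to 88 mm above the surface plate, different each time and not reported. Its sprung table yields about 1 mm per 2 N, 14 mm at most
- gauge: dial gauge right above the pile. In its frame: round case (62 mm diameter) x -4 to +16 mm, z 31 to 93 mm; a 9 mm stem with 5 mm spindle hangs at x = 7 mm down to z = 0. Origin 164 mm above the surface plate in the pile's axis; axes as the stand. A gripper pointing straight down at the pile would strike it; leaning back to the open side (-x) by about 40 degrees it passes under
- ring_gauge: plain steel ring, 54 mm diameter, 20 mm high, standing flat beside the comparator stand (origin: centre of its underside)
- sleeve: flanged aluminium sleeve, 38 mm diameter, 37 mm high, upright on the other side of the stand (origin: centre of its underside)
- block_123: black flat setup block, 50 x 75 x 25 mm high, lying beyond the V-block (origin: centre of its underside)
- plug_gauge: steel plug gauge, 22 mm thick, 113 mm long, lying on the robot's side of the V-block (origin: under its middle)
- stylus_case: small dark plastic case, 42 x 60 x 22 mm high (origin: centre of its underside)
- small_square: small steel try square lying flat, 50 x 67 x 14 mm high (origin: centre of its underside)
There are look-alikes about, which are no part of the job. What is shaped like the v_block but black, green or orange is not meant.

How it is judged:
On the way:
1. the V-block, still held, bears on the pile with 1 N or more, its centre within 12 mm of the pile's axis (contact force between the fingers and v_block above 1 N and contact force between v_block and stand above 1 N and horizontal distance between v_block_centre and pile_axis below 0.012 m), for 0.2 s.
At the end, for the whole second after the job is handed in: The V-block stands released and at rest on the pile, upright within 3 degrees, its centre within 8 mm of the pile's axis, its x axis within 8 degrees of the stand's x axis (either way round) (horizontal distance between v_block_centre and pile_axis below 0.008 m and angle between the x axis of v_block and the x axis of stand, either way round below 0.14 rad and angle between v_block's own z axis and vertical below 0.05 rad and z of v_block_centre in the frame of stand above 0.055 m and contact force between v_block and stand above 1 N and linear speed of v_block below 0.01 m/s and contact force between the fingers and v_block below 0.1 N); the robot touches nothing.
It fails at once if the V-block or the fingers press on the stand or its pile with more than 20 N (contact force between any of v_block, the fingers and stand above 20 N).
It fails at once if the dial gauge is knocked (touched with more than 3 N) (contact force between anything else and gauge above 3 N).
It fails at once if a bystander is moved more than 15 mm (distance of any of ring_gauge, sleeve, block_123, plug_gauge, stylus_case, small_square from where it was at the start of the episode above 0.015 m).
It also fails if it takes over 45 s, if anything falls off the work surface, if the arm or the gripper's body presses on something with over 40 N, if the wrist force passes 120 N, or if a joint passes its speed limit or range.

## Working session

There is one attempt and no reset: what is moved stays moved. The work goes in short steps, Python scripts to look and compute and a tool call to move; the robot and the scene stay as the last step left them, time stands still between calls to the robot, and variables do not carry over. Pictures are saved under pics/ and viewed, at most 10 in all, crops included, and the job is handed in when it is done.

Besides the shell and the picture viewer there is one more tool, called after ">>>" as name([rows], argument=value, ...), one row to a line, values as JSON. apply_moves: Moves the arm, as the interface text tells. Its arguments: {"type":"object","properties":{"plan":{"type":"array","items":{"type":"array","items":{"type":"number"}}},"newtons":{"type":"number"}},"required":["plan"]}

```bash
ls; mkdir -p pics; python3 - <<'E'
from station import telemetry, eyes, ctrl
import cv2,numpy as np,pickle
print(ctrl.pinch_z); o=telemetry.get_obs(); print({k:np.round(v,3) for k,v in o.items()})
for n in("side","top"):
    p=eyes.get_image(n); cv2.imwrite(f"pics/{n}0.png",p["img"]); pickle.dump(p,open(f"{n}0.pkl","wb"))
    print(n,p["K"].round(1).tolist(),p["pose"].round(3).tolist())
    for t in("v_block","stand","gauge","ring_gauge","sleeve","block_123","plug_gauge","stylus_case","small_square"):
        print(t,[(np.round(d["box"]).tolist(),round(d["confidence"],2)) for d in eyes.search_frame(t,p)[:5]])
    for t in ("v_block_centre","pile_axis","stand"): print(t,[(np.round(d["point"],1).tolist(),round(d["confidence"],2)) for d in eyes.tip_of(t,p)[:5]])
E
```

```text
pics
0.1547
{'t': np.float64(0.0), 'q': array([-1.456,  0.053,  1.614, -0.   ,  1.476, -0.119]), 'dq': array([-0.   , -0.001,  0.001,  0.001,  0.   ,  0.001]), 'effort': array([ 1.0000e-03, -3.9367e+01, -3.7018e+01, -0.0000e+00,  7.0000e-03,
       -0.0000e+00]), 'tool_pos': array([ 0.145, -0.608,  0.403]), 'tool_rot': array([-3.118, -0.366,  0.   ]), 'contact_force': array([ 0.852, -0.546,  0.222]), 'wrist_torque': array([0.002, 0.001, 0.005]), 'grip_force': np.float64(0.0), 'opening': np.float64(0.085)}
side [[425.4, 0.0, 277.4], [0.0, 425.4, 207.9], [0.0, 0.0, 1.0]] [[0.453, 0.425, -0.783, 1.328], [0.891, -0.22, 0.396, -0.496], [-0.004, -0.878, -0.479, 0.615], [0.0, 0.0, 0.0, 1.0]]
v_block [([278.0, 232.0, 301.0, 253.0], 0.94), ([308.0, 223.0, 329.0, 245.0], 0.72), ([359.0, 237.0, 381.0, 255.0], 0.71), ([340.0, 213.0, 356.0, 239.0], 0.67)]
stand [([169.0, 161.0, 261.0, 286.0], 0.86)]
gauge [([217.0, 167.0, 227.0, 209.0], 0.77)]
ring_gauge [([214.0, 235.0, 234.0, 249.0], 0.55)]
sleeve [([231.0, 278.0, 249.0, 294.0], 0.75)]
block_123 [([319.0, 246.0, 353.0, 271.0], 0.89)]
plug_gauge
[... 700 characters left out ...]
 250.0, 221.0], 0.72), ([206.0, 204.0, 223.0, 222.0], 0.72), ([262.0, 213.0, 281.0, 226.0], 0.47)]
stand [([295.0, 184.0, 362.0, 236.0], 0.76), ([236.0, 207.0, 251.0, 224.0], 0.3)]
gauge [([321.0, 184.0, 329.0, 204.0], 0.57)]
ring_gauge [([304.0, 234.0, 317.0, 251.0], 0.72)]
sleeve [([320.0, 182.0, 326.0, 187.0], 0.54)]
block_123 [([238.0, 176.0, 264.0, 198.0], 0.76)]
plug_gauge [([217.0, 239.0, 245.0, 252.0], 0.63)]
stylus_case [([157.0, 234.0, 180.0, 249.0], 0.77)]
small_square [([370.0, 246.0, 393.0, 259.0], 0.46)]
v_block_centre [([217.4, 186.2], 0.7), ([216.1, 209.4], 0.69), ([268.6, 212.1], 0.67), ([239.1, 213.9], 0.55)]
pile_axis [([315.8, 208.0], 0.76)]
stand [([317.7, 210.9], 0.81)]
```

```bash
python3 - <<'E'
import cv2,pickle
s=pickle.load(open("side0.pkl","rb"))["img"];t=pickle.load(open("top0.pkl","rb"))["img"]
a=cv2.resize(s[150:300,100:400],None,fx=2.66,fy=2.0*1.0,interpolation=cv2.INTER_CUBIC)[:, :798]
b=cv2.resize(t[165:265,150:400],(798,300),interpolation=cv2.INTER_CUBIC)
cv2.imwrite("pics/both.png",cv2.vconcat([a,cv2.resize(b,(a.shape[1],300))]))
E
```

```text
(no output)
```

View pics/both.png

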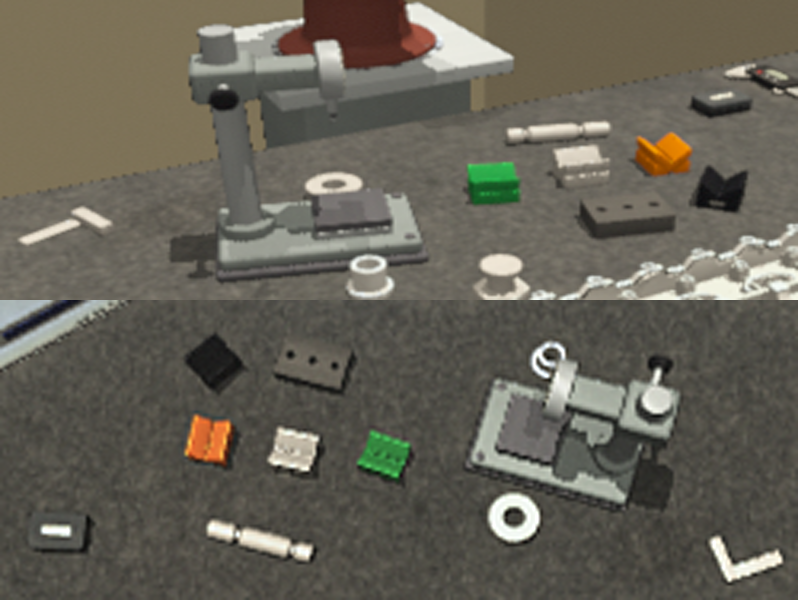

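The steel block is at side (318,233) / top (241,214). Its look-alikes are green at side (285,240) / top (270,215), orange at (351,227) / (216,210) and black at (373,246) / (217,187). I choose the bare-steel one. Next I measure it and the stand.

```bash
cat > h.py <<'E'
import numpy as np,cv2,pickle
from scipy.spatial.transform import Rotation as R
def cloud(p,m=None):
    z=p["range_z"]; v,u=np.nonzero((z>0)&(m if m is not None else True))
    d=z[v,u]; K=p["K"]; c=np.c_[(u-K[0,2])/K[0,0]*d,(v-K[1,2])/K[1,1]*d,d]
    return c@p["pose"][:3,:3].T+p["pose"][:3,3],u,v
def boxm(x0,y0,x1,y1):
    m=np.zeros((420,560),bool); m[int(y0):int(y1),int(x0):int(x1)]=1; return m
E
python3 - <<'E'
from h import *
from station import eyes
P={}
for n in("side","top"):
    p=eyes.get_image(n); P[n]=p
    for t,b in (("v_block",(305,220,332,248) if n=="side" else (230,207,252,224)),("stand",None)):
        for d in eyes.outline_of(t,p):
            bx=np.array(d["box"]); c=(bx[:2]+bx[2:])/2
            if b and not (b[0]<c[0]<b[2] and b[1]<c[1]<b[3]): continue
            X,u,v=cloud(p,d["region"])
            print(n,t,len(X),d["confidence"],X.mean(0).round(3),X.min(0).round(3),X.max(0).round(3))
            H=[(0.010,0.05)] if t=="v_block" else [(0.022,0.036),(0.042,0.092)]
            for lo,hi in H:
                q=X[(X[:,2]>lo)&(X[:,2]<hi)]
                if len(q)>5:
                    r=cv2.minAreaRect((q[:,:2]*1000).astype(np.float32)); print("  ",lo,len(q),np.round(r[0],1),np.round(r[1],1),round(r[2],1),"medz",np.median(q[:,2]).round(4), "z95",np.percentile(q[:,2],95).round(4))
# pose estimates of things in top view by box-centre cloud
p=P["top"]
for t in("ring_gauge","sleeve","block_123","plug_gauge","stylus_case","small_square","gauge"):
    for d in eyes.outline_of(t,p)[:1]:
        X,_,_=cloud(p,d["region"]); print(t,X.mean(0).round(3),X.min(0).round(3),X.max(0).round(3))
# pile_axis rays at z=.03
for n,p in P.items():
    for t,z in(("pile_axis",.03),("stand",0.),("v_block_centre",.018),("gauge",.164)):
        for d in eyes.tip_of(t,p)[:4]:
            r=p["pose"][:3,:3]@np.linalg.inv(p["K"])@np.r_[d["point"],1]; o=p["pose"][:3,3]
            print(n,t,(o+r*(z-o[2])/r[2]).round(3),round(d["confidence"],2))
s=P["side"]["img"][215:250,300:340]; t=P["top"]["img"][200:230,225:260]
cv2.imwrite("pics/crop.png",cv2.hconcat([cv2.resize(s,(400,350),interpolation=cv2.INTER_CUBIC),cv2.resize(t,(400,350),interpolation=cv2.INTER_CUBIC)]))
pickle.dump(P,open("P.pkl","wb"))
E
```

```text
side v_block 369 0.79 [0.528 0.027 0.022] [ 0.485  0.004 -0.002] [0.547 0.082 0.038]
   0.01 301 [523.3  30.4] [46.8 43.3] 78.1 medz 0.0271 z95 0.0363
side stand 5005 0.89 [ 0.546 -0.272  0.106] [-0.911 -0.35  -0.574] [0.639 0.067 0.281]
   0.022 1280 [ 541.2 -251.5] [171.1 107.2] 73.9 medz 0.0295 z95 0.0328
   0.042 859 [ 538.1 -261.5] [145.5  70.6] 75.5 medz 0.0507 z95 0.0823
side stand 297 0.72 [0.425 0.059 0.013] [ 0.378  0.008 -0.002] [0.445 0.118 0.024]
   0.022 13 [423.7  57.8] [96.5  7.1] 74.4 medz 0.0224 z95 0.0235
side stand 223 0.56 [ 0.41  -0.441  0.006] [ 0.382 -0.487 -0.002] [ 0.437 -0.41   0.015]
top v_block 163 0.68 [0.519 0.032 0.028] [ 0.497  0.01  -0.003] [0.544 0.057 0.043]
   0.01 160 [519.3  31.3] [44.  39.1] 80.9 medz 0.0291 z95 0.0392
top stand 2275 0.67 [ 0.526 -0.254  0.104] [ 0.461 -0.387 -0.007] [ 0.626 -0.154  0.284]
   0.022 751 [ 549.7 -254.4] [171.9 132.2] 74.5 medz 0.0301 z95 0.0347
   0.042 447 [ 531.8 -259.5] [146.1  66.3] 73.1 medz 0.0511 z95 0.0596
ring_gauge [ 0.449 -0.205  0.017] [ 0.422 -0.233 -0.008] [ 0.478 -0.177  0.029]
sleeve [0.516 0.03  
[... 284 characters left out ...]
 [ 0.405 -0.443  0.007] [ 0.385 -0.486 -0.005] [ 0.429 -0.411  0.019]
gauge [0.426 0.278 0.021] [ 0.405  0.247 -0.005] [0.446 0.317 0.032]
side pile_axis [ 0.543 -0.223  0.03 ] 0.56
side stand [ 0.562 -0.226  0.   ] 0.74
side v_block_centre [0.51  0.034 0.018] 0.82
side v_block_centre [0.547 0.111 0.018] 0.71
side v_block_centre [ 0.512 -0.065  0.018] 0.67
side v_block_centre [0.651 0.003 0.018] 0.57
side gauge [ 0.554 -0.226  0.164] 0.56
top pile_axis [ 0.545 -0.212  0.03 ] 0.55
top v_block_centre [0.617 0.119 0.018] 0.63
top v_block_centre [ 0.514 -0.061  0.018] 0.61
top v_block_centre [0.531 0.125 0.018] 0.61
top v_block_centre [0.524 0.034 0.018] 0.5
top gauge [ 0.55  -0.226  0.164] 0.63
```

View pics/crop.png

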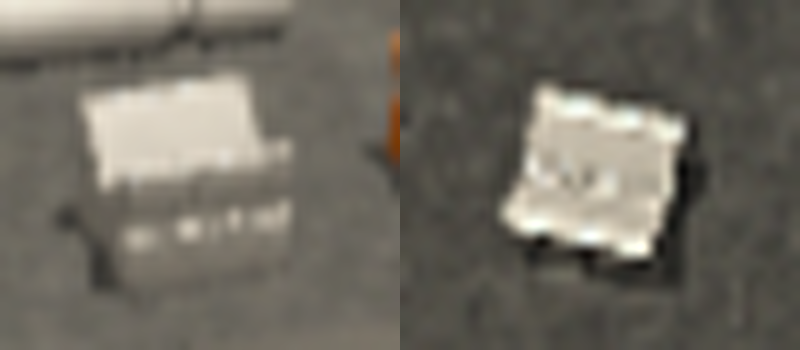

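The crop shows a bare-steel V-block. Its groove runs left to right in the top view, close to world y. The moves only shift and roll the tool, so there is no direct command for the 40° lean. I'll try a small free-space test to see how the arm treats a pose out of reach.

>>> apply_moves([
  [0.085, 0, 0, -0.04, 0],
  [0.085, 0, 0, -0.08, 0],
  [0.085, 0, 0, -0.12, 0],
  [0.085, 0, 0, -0.16, 0],
  [0.085, 0, 0, -0.2, 0],
  [0.085, 0, 0, -0.24, 0],
  [0.085, 0, 0, -0.28, 0],
  [0.085, 0, 0, -0.32, 0],
  [0.085, 0, 0, -0.36, 0],
  [0.085, 0, 0, -0.4, 0],
  [0.085, 0, 0, -0.44, 0],
  [0.085, 0, 0, -0.48, 0],
])

```text
t: 3.35
tool_pos: [0.1447, -0.6069, 0.887]
tool_rot: [3.119, 0.366, 0.0]
contact_force: [0.6, -1.4, 0.9]
opening: 0.0848
grip_force: 0.0
```

>>> apply_moves([
  [0.085, 0, 0, -0.04, 0],
  [0.085, 0, 0, -0.08, 0],
  [0.085, 0, 0, -0.12, 0],
  [0.085, 0, 0, -0.16, 0],
  [0.085, 0, 0, -0.2, 0],
  [0.085, 0, 0, -0.24, 0],
  [0.085, 0, 0, -0.24, 0],
])

```text
t: 3.93
tool_pos: [0.1306, -0.5452, 1.0109]
tool_rot: [3.09, 0.363, 0.002]
contact_force: [0.2, 1.3, -0.2]
opening: 0.0854
grip_force: 0.0
```

```bash
python3 -c "
from station import telemetry as t
o=t.get_obs();print(o['q'].round(3),o['tool_pos'].round(3),o['tool_rot'].round(3))"
```

```text
[-1.469  0.436  0.055  0.003  2.62  -0.129] [ 0.131 -0.545  1.011] [3.09e+00 3.63e-01 2.00e-03]
```

>>> apply_moves([
  [0.085, 0, 0, 0.04, 0],
  [0.085, 0, 0, 0.08, 0],
  [0.085, 0, 0, 0.12, 0],
  [0.085, 0, 0, 0.16, 0],
  [0.085, 0, 0, 0.16, 0],
])

```text
t: 4.35
tool_pos: [0.1315, -0.5506, 0.8486]
tool_rot: [3.09, 0.363, 0.002]
contact_force: [-0.6, -1.0, -0.8]
opening: 0.0849
grip_force: 0.0
```

```bash
python3 -c "
from station import telemetry as t
o=t.get_obs();print(o['q'].round(3),o['tool_pos'].round(3),o['tool_rot'].round(4))"
```

```text
[-1.468e+00  3.100e-02  8.940e-01  2.000e-03  2.186e+00 -1.300e-01] [ 0.132 -0.551  0.849] [3.0901e+00 3.6350e-01 2.1000e-03]
```

The lean persists: pushing against a joint limit tilts the tool outward, and the next call starts from that tilted pose. So I can build the lean up this way. First I check for free space on that side and fit the arm's kinematics.

```bash
python3 - <<'E'
from h import *
P=pickle.load(open("P.pkl","rb"))
for n in P:
    X,_,_=cloud(P[n]); print(n,X.min(0).round(2),X.max(0).round(2))
    for y in np.arange(-1.4,-0.3,.15):
        q=X[(X[:,1]>y)&(X[:,1]<y+.15)]
        if len(q): print(round(y,2),len(q),"x",np.percentile(q[:,0],[0,100]).round(2),"z",np.percentile(q[:,2],[0,50,99,100]).round(2))
from scipy.optimize import least_squares
D=[((.053,1.6135,1.476),.6248,.4035),((.436,.055,2.62),.5606,1.011),((.031,.894,2.186),.566,.849)]
def fk(p,q):
    a,d,L2,L3,e,d6=p; s=q[0]+q[1]; w=s+q[2]
    return np.array([a+L2*np.sin(q[0])+L3*np.sin(s)+e*np.cos(s)+d6*np.sin(w), d+L2*np.cos(q[0])+L3*np.cos(s)-e*np.sin(s)+d6*np.cos(w)])
for x0 in ([0,.3,.4,.4,0,.1],[.1,.3,.4,.35,.05,.1]):
    r=least_squares(lambda p:np.r_[np.concatenate([fk(p,q)-np.array([R_,z]) for q,R_,z in D]),1e-3*(p-x0)],x0); print(r.x.round(3),r.cost)
E
```

```text
side [-0.93 -0.84 -0.73] [1.15 0.68 0.58]
-0.95 172 x [-0.92 -0.88] z [-0.37 -0.31 -0.26 -0.26]
-0.8 6535 x [-0.92  0.77] z [-0.73 -0.    0.18  0.21]
-0.65 29941 x [-0.92  0.85] z [-0.73  0.02  0.55  0.56]
-0.5 25370 x [-0.92  1.09] z [-0.73  0.    0.56  0.57]
-0.35 25529 x [-0.92  1.09] z [-0.73  0.    0.56  0.57]
top [-0.34 -1.83 -0.91] [2.13 0.67 0.74]
-1.4 3092 x [-0.3   2.12] z [-0.91 -0.88 -0.68 -0.16]
-1.25 6022 x [-0.3   2.12] z [-0.91 -0.67 -0.01 -0.01]
-1.1 11129 x [-0.31  2.12] z [-0.9  -0.12 -0.01  0.25]
-0.95 6439 x [-0.31  2.11] z [-0.91 -0.52  0.18  0.23]
-0.8 12128 x [-0.31  2.11] z [-0.91  0.    0.57  0.62]
-0.65 24849 x [-0.32  2.11] z [-0.9   0.12  0.69  0.73]
-0.5 18266 x [-0.32  2.11] z [-0.91  0.01  0.61  0.61]
-0.35 18121 x [-0.32  2.11] z [-0.9   0.    0.65  0.66]
[0.002 0.296 0.43  0.612 0.094 0.17 ] 2.9786339431031633e-08
[0.002 0.296 0.43  0.612 0.094 0.17 ] 4.291597944545051e-08
```

>>> apply_moves([
  [0.085, -0.035, -0.01, 0.018, 0],
  [0.085, -0.07, -0.02, 0.035, 0],
  [0.085, -0.105, -0.03, 0.05, 0],
  [0.085, -0.14, -0.04, 0.07, 0],
  [0.085, -0.175, -0.05, 0.09, 0],
  [0.085, -0.21, -0.06, 0.105, 0],
  [0.085, -0.245, -0.07, 0.12, 0],
  [0.085, -0.276, -0.079, 0.135, 0],
  [0.085, -0.296, -0.043, 0.14, 0],
  [0.085, -0.316, -0.007, 0.14, 0],
  [0.085, -0.336, 0.029, 0.14, 0],
  [0.085, -0.356, 0.065, 0.14, 0],
])

```text
t: 5.35
tool_pos: [-0.199, -0.7025, 0.7136]
tool_rot: [3.091, 0.362, -0.002]
contact_force: [-0.9, 0.1, 1.5]
opening: 0.085
grip_force: 0.0
```

>>> apply_moves([
  [0.085, -0.02, 0.036, 0, 0],
  [0.085, -0.04, 0.072, 0, 0],
  [0.085, -0.06, 0.108, 0, 0],
  [0.085, -0.08, 0.144, 0, 0],
  [0.085, -0.1, 0.18, 0, 0],
  [0.085, -0.12, 0.216, 0, 0],
  [0.085, -0.14, 0.252, 0, 0],
  [0.085, -0.16, 0.288, 0, 0],
  [0.085, -0.18, 0.324, 0, 0],
  [0.085, -0.2, 0.36, 0, 0],
  [0.085, -0.22, 0.396, 0, 0],
  [0.085, -0.24, 0.432, 0, 0],
])

```text
t: 6.35
tool_pos: [-0.2486, -0.8814, 0.6363]
tool_rot: [3.071, 0.36, -0.014]
contact_force: [0.1, -0.0, -1.2]
opening: 0.0851
grip_force: 0.0
```

```bash
cat > st.py <<'E'
from station import telemetry as t
from h import *
o=t.get_obs();M=R.from_rotvec(o['tool_rot']).as_matrix();z=M[:,2]
print("t",round(float(o['t']),2),o['q'].round(3),o['tool_pos'].round(4),"tilt",np.degrees(np.arccos(-z[2])).round(1),"az",np.degrees(np.arctan2(z[1],z[0])).round(1),"F",o['contact_force'].round(1),"open",round(float(o['opening']),4),round(float(o['grip_force']),1)); print(M.round(3).tolist())
E
python3 st.py
```

```text
t 6.35 [-1.928  0.939  0.055  0.017  2.099 -0.583] [-0.2486 -0.8814  0.6363] tilt 2.9 az -93.9 F [ 0.1 -0.  -1.2] open 0.0851 0.0
[[0.973, 0.232, -0.003], [0.231, -0.972, -0.051], [-0.015, 0.048, -0.999]]
```

```bash
cat > kin.py <<'E'
import numpy as np
from scipy.optimize import least_squares
D=[((.053,1.6135,1.476),.6248,.4035),((.436,.055,2.62),.5606,1.011),((.031,.894,2.186),.566,.849),((.939,.055,2.099),.9158,.6363)]
def fk(p,q):
    a,d,L2,L3,e,d6=p; s=q[0]+q[1]; w=s+q[2]
    return np.array([a+L2*np.sin(q[0])+L3*np.sin(s)+e*np.cos(s)+d6*np.sin(w), d+L2*np.cos(q[0])+L3*np.cos(s)-e*np.sin(s)+d6*np.cos(w)])
x0=[0,.3,.4,.4,0,.1]
P=least_squares(lambda p:np.r_[np.concatenate([fk(p,q)-np.array([R_,z]) for q,R_,z in D]),1e-4*(p-x0)],x0).x
lo=[-1.01,.06,.09];hi=[2.22,2.58,2.62]
def ik(r,z,w0,W,q0):
    return least_squares(lambda q:np.r_[fk(P,q)-[r,z],W*(sum(q)-w0)],np.clip(q0,np.add(lo,1e-3),np.subtract(hi,1e-3)),bounds=(lo,hi)).x
E
python3 - <<'E'
from kin import *
print(P.round(3),[ (fk(P,q)-[a,b]).round(4).tolist() for q,a,b in D])
for W in(.1,.2,.3,.5,1,2):
    a=ik(.62,1.127,np.pi,W,(.3,.2,2.5)); b=ik(1.22,.714,3.111,W,(.9,.1,2.1))
    print(W,a.round(3),fk(P,a).round(3),round(np.degrees(np.pi-sum(a)),1),"|",b.round(3),fk(P,b).round(3),round(np.degrees(3.111-sum(b)),1))
E
```

```text
[0.005 0.207 0.425 0.609 0.098 0.072] [[0.0001, 0.0003], [-0.0002, 0.0004], [0.0, -0.0006], [0.0001, -0.0001]]
0.1 [0.399 0.06  2.04 ] [0.571 1.044] 36.8 | [1.006 0.06  0.864] [1.013 0.618] 67.6
0.2 [0.418 0.06  2.519] [0.555 1.02 ] 8.3 | [0.991 0.06  1.567] [0.974 0.595] 28.2
0.3 [0.422 0.06  2.6  ] [0.553 1.017] 3.4 | [0.992 0.06  1.829] [0.957 0.587] 13.2
0.5 [0.426 0.06  2.62 ] [0.555 1.015] 2.0 | [0.994 0.06  1.975] [0.948 0.583] 4.7
1 [0.437 0.063 2.62 ] [0.564 1.008] 1.3 | [0.995 0.06  2.036] [0.944 0.582] 1.2
2 [0.422 0.094 2.62 ] [0.565 1.005] 0.4 | [0.995 0.06  2.051] [0.943 0.582] 0.3
```

```bash
python3 - <<'E'
from kin import *
for W in(.6,1.):
  for (dr,dz) in((-.1,.4),(-.2,.4),(-.3,.4),(-.35,.35),(-.4,.25)):
    q=np.array([.436,.061,2.619]); s="";
    for k in range(5):
        p=fk(P,q); q=ik(p[0]+dr,p[1]+dz,sum(q),W,q); s+=f"{np.degrees(np.pi-sum(q)):.0f}({fk(P,q)[0]:.2f},{fk(P,q)[1]:.2f},q3 {q[1]:.2f}) "
    print(W,dr,dz,s)
E
```

```text
0.6 -0.1 0.4 11(0.40,1.10,q3 0.11) 21(0.26,1.15,q3 0.07) 28(0.15,1.17,q3 0.06) 33(0.06,1.18,q3 0.06) 37(-0.01,1.18,q3 0.06) 
0.6 -0.2 0.4 13(0.33,1.11,q3 0.20) 25(0.16,1.16,q3 0.15) 35(0.02,1.18,q3 0.07) 42(-0.09,1.18,q3 0.06) 47(-0.18,1.17,q3 0.06) 
0.6 -0.3 0.4 14(0.27,1.12,q3 0.29) 29(0.05,1.17,q3 0.23) 42(-0.12,1.17,q3 0.11) 51(-0.25,1.15,q3 0.06) 57(-0.34,1.12,q3 0.06) 
0.6 -0.35 0.35 14(0.24,1.12,q3 0.38) 30(-0.00,1.16,q3 0.33) 45(-0.19,1.15,q3 0.19) 56(-0.32,1.13,q3 0.06) 63(-0.43,1.08,q3 0.06) 
0.6 -0.4 0.25 12(0.20,1.10,q3 0.55) 29(-0.06,1.12,q3 0.55) 46(-0.27,1.11,q3 0.37) 60(-0.42,1.07,q3 0.19) 70(-0.54,1.02,q3 0.06) 
1.0 -0.1 0.4 7(0.41,1.08,q3 0.25) 12(0.30,1.11,q3 0.29) 18(0.22,1.14,q3 0.26) 24(0.16,1.16,q3 0.20) 28(0.10,1.17,q3 0.15) 
1.0 -0.2 0.4 7(0.35,1.09,q3 0.36) 15(0.21,1.12,q3 0.42) 22(0.11,1.14,q3 0.39) 29(0.02,1.16,q3 0.31) 35(-0.04,1.17,q3 0.23) 
1.0 -0.3 0.4 8(0.29,1.09,q3 0.47) 17(0.12,1.11,q3 0.55) 26(-0.00,1.13,q3 0.49) 35(-0.10,1.14,q3 0.39) 42(-0.18,1.14,q3 0.29) 
1.0 -0.35 0.35 8(0.26,1.08,q3 0.56) 17(0.07,1.10,q3 0.66) 27(-0.06,1.11,q3 0.61) 36(-0.17,1.11,q3 0.50) 45(-0.26,1.11,q3 0.38) 
1.0 -0.4 0.25 7(0.22,1.06,q3 0.69) 16(0.01,1.05,q3 0.87) 26(-0.13,1.04,q3 0.85) 37(-0.25,1.05,q3 0.73) 46(-0.34,1.04,q3 0.59)
```

>>> apply_moves([
  [0.085, 0.162, -0.307, -0.38, 0],
  [0.085, 0.162, -0.307, -0.38, 0],
  [0.085, 0.162, -0.307, -0.38, 0],
  [0.085, 0.162, -0.307, -0.38, 0],
  [0.085, 0.162, -0.307, -0.38, 0],
  [0.085, 0.162, -0.307, -0.38, 0],
  [0.085, 0.162, -0.307, -0.38, 0],
  [0.085, 0.162, -0.307, -0.38, 0],
  [0.085, 0.162, -0.307, -0.38, 0],
  [0.085, 0.162, -0.307, -0.38, 0],
  [0.085, 0.162, -0.307, -0.38, 0],
  [0.085, 0.162, -0.307, -0.38, 0],
])

```text
t: 7.35
tool_pos: [-0.1622, -0.5341, 0.9916]
tool_rot: [3.068, 0.36, -0.017]
contact_force: [-1.6, -0.3, 0.8]
opening: 0.0852
grip_force: 0.0
```

>>> apply_moves([
  [0.085, 0.06, -0.12, -0.4, 0],
  [0.085, 0.06, -0.12, -0.4, 0],
  [0.085, 0.06, -0.12, -0.4, 0],
  [0.085, 0.06, -0.12, -0.4, 0],
  [0.085, 0.06, -0.12, -0.4, 0],
  [0.085, 0.06, -0.12, -0.4, 0],
  [0.085, 0.06, -0.12, -0.4, 0],
  [0.085, 0.06, -0.12, -0.4, 0],
])

```text
t: 8.02
tool_pos: [-0.1356, -0.4591, 1.0644]
tool_rot: [2.996, 0.351, -0.084]
contact_force: [-0.0, -1.1, 0.0]
opening: 0.0847
grip_force: 0.0
```

```bash
python3 st.py
```

```text
t 8.02 [-2.018  0.333  0.055  0.039  2.619 -0.645] [-0.1356 -0.4591  1.0644] tilt 7.8 az -107.4 F [-0.  -1.1  0. ] open 0.0847 0.0
[[0.972, 0.233, -0.041], [0.226, -0.965, -0.129], [-0.069, 0.117, -0.991]]
```

>>> apply_moves([
  [0.085, 0.07, -0.125, -0.42, 0],
  [0.085, 0.07, -0.125, -0.42, 0],
  [0.085, 0.07, -0.125, -0.42, 0],
  [0.085, 0.07, -0.125, -0.42, 0],
  [0.085, 0.07, -0.125, -0.42, 0],
  [0.085, 0.07, -0.125, -0.42, 0],
  [0.085, 0.07, -0.125, -0.42, 0],
  [0.085, 0.07, -0.125, -0.42, 0],
  [0.085, 0.07, -0.125, -0.42, 0],
  [0.085, 0.07, -0.125, -0.42, 0],
])

```text
t: 8.85
tool_pos: [-0.0917, -0.3909, 1.1045]
tool_rot: [2.915, 0.34, -0.153]
contact_force: [-0.6, -0.5, 0.3]
opening: 0.0851
grip_force: 0.0
```

>>> apply_moves([
  [0.085, 0.06, -0.11, -0.42, 0],
  [0.085, 0.06, -0.11, -0.42, 0],
  [0.085, 0.06, -0.11, -0.42, 0],
  [0.085, 0.06, -0.11, -0.42, 0],
  [0.085, 0.06, -0.11, -0.42, 0],
  [0.085, 0.06, -0.11, -0.42, 0],
  [0.085, 0.06, -0.11, -0.42, 0],
  [0.085, 0.06, -0.11, -0.42, 0],
  [0.085, 0.06, -0.11, -0.42, 0],
  [0.085, 0.06, -0.11, -0.42, 0],
])

```text
t: 9.68
tool_pos: [-0.0338, -0.3211, 1.1365]
tool_rot: [2.834, 0.33, -0.214]
contact_force: [0.1, -0.0, 0.1]
opening: 0.0852
grip_force: 0.0
```

```bash
python3 st.py
```

```text
t 9.68 [-1.903  0.15   0.055 -0.025  2.619 -0.588] [-0.0338 -0.3211  1.1365] tilt 18.2 az -111.3 F [ 0.1 -0.   0.1] open 0.0852 0.0
[[0.963, 0.245, -0.114], [0.203, -0.935, -0.291], [-0.177, 0.257, -0.95]]
```

>>> apply_moves([
  [0.085, 0.12, -0.19, -0.45, 0],
  [0.085, 0.12, -0.19, -0.45, 0],
  [0.085, 0.12, -0.19, -0.45, 0],
  [0.085, 0.12, -0.19, -0.45, 0],
  [0.085, 0.12, -0.19, -0.45, 0],
  [0.085, 0.12, -0.19, -0.45, 0],
  [0.085, 0.12, -0.19, -0.45, 0],
  [0.085, 0.12, -0.19, -0.45, 0],
  [0.085, 0.12, -0.19, -0.45, 0],
  [0.085, 0.12, -0.19, -0.45, 0],
  [0.085, 0.12, -0.19, -0.45, 0],
  [0.085, 0.12, -0.19, -0.45, 0],
])

```text
t: 10.68
tool_pos: [0.1236, -0.1913, 1.1622]
tool_rot: [2.725, 0.319, -0.273]
contact_force: [0.1, 0.2, 0.2]
opening: 0.0851
grip_force: 0.0
```

```bash
python3 st.py
```

```text
t 10.68 [-1.194  0.059  0.056 -0.595  2.619 -0.434] [ 0.1236 -0.1913  1.1622] tilt 24.7 az -110.3 F [0.1 0.2 0.2] open 0.0851 0.0
[[0.955, 0.258, -0.145], [0.183, -0.901, -0.392], [-0.232, 0.348, -0.908]]
```

>>> apply_moves([
  [0.085, -0.24, -0.06, -0.4, 0],
  [0.085, -0.24, -0.06, -0.4, 0],
  [0.085, -0.24, -0.06, -0.4, 0],
  [0.085, -0.24, -0.06, -0.4, 0],
  [0.085, -0.24, -0.06, -0.4, 0],
  [0.085, -0.24, -0.06, -0.4, 0],
  [0.085, -0.24, -0.06, -0.4, 0],
  [0.085, -0.24, -0.06, -0.4, 0],
  [0.085, -0.24, -0.06, -0.4, 0],
  [0.085, -0.24, -0.06, -0.4, 0],
])

```text
t: 11.52
tool_pos: [0.0904, -0.0938, 1.1793]
tool_rot: [2.656, 0.306, -0.33]
contact_force: [-0.0, 0.9, 0.0]
opening: 0.0849
grip_force: 0.0
```

```bash
python3 st.py
```

```text
t 11.52 [-1.07  -0.036  0.057 -0.852  2.619 -0.577] [ 0.0904 -0.0938  1.1793] tilt 29.2 az -111.7 F [-0.   0.9  0. ] open 0.0849 0.0
[[0.947, 0.266, -0.18], [0.16, -0.877, -0.453], [-0.279, 0.4, -0.873]]
```

>>> apply_moves([
  [0.085, -0.03, -0.19, -0.42, 0],
  [0.085, -0.03, -0.19, -0.42, 0],
  [0.085, -0.03, -0.19, -0.42, 0],
  [0.085, -0.03, -0.19, -0.42, 0],
  [0.085, -0.03, -0.19, -0.42, 0],
  [0.085, -0.03, -0.19, -0.42, 0],
  [0.085, -0.03, -0.19, -0.42, 0],
  [0.085, -0.03, -0.19, -0.42, 0],
])

```text
t: 12.18
tool_pos: [0.0247, 0.0153, 1.187]
tool_rot: [2.583, 0.296, -0.363]
contact_force: [0.3, 0.5, -0.1]
opening: 0.0853
grip_force: 0.0
```

```bash
python3 st.py
```

```text
t 12.18 [-1.057 -0.162  0.055 -1.023  2.619 -0.762] [0.0247 0.0153 1.187 ] tilt 33.5 az -111.1 F [ 0.3  0.5 -0.1] open 0.0853 0.0
[[0.94, 0.276, -0.199], [0.139, -0.846, -0.515], [-0.31, 0.456, -0.834]]
```

```bash
cat > k3.py <<'E'
from h import *
from kin import P,fk
from scipy.optimize import least_squares
LO=np.array([-3.01,-1.01,.06,-1.02,.09,-3.14]);HI=np.array([3.01,2.22,2.58,4.17,2.62,3.14])
def FK(q,p=P):
    a,d,L2,L3,e,d6=p
    r=R.from_euler('z',q[0]); x=r.apply([a,0,d]); r=r*R.from_euler('y',q[1]); x=x+r.apply([0,0,L2]); r=r*R.from_euler('y',q[2]); x=x+r.apply([e,0,L3])
    r=r*R.from_euler('ZYZ',q[3:]) if True else r
    return x+r.apply([0,0,d6]),r.as_matrix()
def IK(x,M,seeds):
    best=None
    for s in seeds:
        def f(q):
            a,b=FK(q); return np.r_[a-x,.3*R.from_matrix(b.T@M).as_rotvec()]
        o=least_squares(f,np.clip(s,LO+.01,HI-.01),bounds=(LO,HI))
        if best is None or o.cost<best.cost: best=o
    return best.x,best.cost
E
python3 - <<'E'
from k3 import *
q=[-1.057,-.162,.055,-1.023,2.619,-.762]; x,M=FK(q); print(x.round(4)); print(M.round(3).tolist())
sx=np.radians(-106); 
seeds=[[b,s,e,w,1.5,z] for b in(0,-.5,.4) for s,e in((.5,1.2),(0.2,1.8)) for w in(-.8,0,.8,2) for z in(-1.5,0,1.5)]
for th in(30,35,40):
    t=np.radians(th); z=np.array([np.sin(t)*np.cos(sx),np.sin(t)*np.sin(sx),-np.cos(t)])
    for sg in(1,-1):
        y=sg*np.array([np.cos(sx+np.pi/2),np.sin(sx+np.pi/2),0]); T=np.c_[np.cross(y,z),y,z]
        for g in([.521,.031,.026],[.521,.031,.12],[.548,-.222,.085],[.57,-.13,.1]):
            q,c=IK(np.array(g)-.1547*z,T,seeds); print(th,sg,g,q.round(2),f"{c:.1e}")
E
```

```text
[-0.0298 -0.01    1.1826]
[[-0.276, 0.941, -0.199], [0.846, 0.139, -0.515], [-0.457, -0.31, -0.834]]
30 1 [0.521, 0.031, 0.026] [ 0.25  0.22  1.89 -0.46  1.34  2.28] 5.7e-30
30 1 [0.521, 0.031, 0.12] [ 0.25  0.08  1.87 -0.45  1.49  2.2 ] 5.7e-29
30 1 [0.548, -0.222, 0.085] [-0.19  0.17  1.83 -0.55  1.24  1.87] 1.0e-28
30 1 [0.57, -0.13, 0.1] [-0.03  0.18  1.8  -0.52  1.34  1.98] 2.0e-30
30 -1 [0.521, 0.031, 0.026] [ 0.25  0.22  1.89 -0.46  1.34 -0.86] 4.5e-30
30 -1 [0.521, 0.031, 0.12] [ 0.25  0.08  1.87 -0.45  1.49 -0.94] 9.9e-30
30 -1 [0.548, -0.222, 0.085] [-0.19  0.17  1.83 -0.55  1.24 -1.27] 1.3e-29
30 -1 [0.57, -0.13, 0.1] [-0.03  0.18  1.8  -0.52  1.34 -1.16] 2.0e-29
35 1 [0.521, 0.031, 0.026] [ 0.27  0.26  1.87 -0.52  1.39  2.32] 4.4e-30
35 1 [0.521, 0.031, 0.12] [ 0.27  0.11  1.85 -0.51  1.54  2.24] 6.7e-30
35 1 [0.548, -0.222, 0.085] [-0.16  0.19  1.83 -0.64  1.27  1.93] 1.7e-30
35 1 [0.57, -0.13, 0.1] [-0.01  0.2   1.79 -0.6   1.38  2.03] 4.7e-30
35 -1 [0.521, 0.031, 0.026] [ 0.27  0.26  1.87 -0.52  1.39 -0.82] 6.6e-31
35 -1 [0.521, 0.031, 0.12] [ 0.27  0.11  1.85 -0.51  1.54 -0.91] 9.2e-31
35 -1 [0.548, -0.222, 0.085] [-0.16  0.19  1.83 -0.64  1.27 -1.21] 2.9e-28
35 -1 [0.57, -0.13, 0.1] [-0.01  0.2   1.79 -0.6   1.38 -1.11] 8.7e-30
40 1 [0.521, 0.031, 0.026] [ 0.3   0.3   1.85 -0.57  1.45  2.35] 9.7e-30
40 1 [0.521, 0.031, 0.12] [ 0.3   0.15  1.84 -0.57  1.58  2.26] 2.1e-29
40 1 [0.548, -0.222, 0.085] [-0.14  0.21  1.83 -0.72  1.3   1.99] 4.3e-29
40 1 [0.57, -0.13, 0.1] [ 0.02  0.23  1.78 -0.67  1.41  2.07] 2.3e-29
40 -1 [0.521, 0.031, 0.026] [ 0.3   0.3   1.85 -0.57  1.45 -0.79] 1.3e-30
40 -1 [0.521, 0.031, 0.12] [ 0.3   0.15  1.84 -0.57  1.58 -0.88] 2.2e-30
40 -1 [0.548, -0.222, 0.085] [-0.14  0.21  1.83 -0.72  1.3  -1.16] 1.5e-30
40 -1 [0.57, -0.13, 0.1] [ 0.02  0.23  1.78 -0.67  1.41 -1.07] 5.5e-30
```

>>> apply_moves([
  [0.085, -0.23, -0.19, -0.32, 0],
  [0.085, -0.23, -0.19, -0.32, 0],
  [0.085, -0.23, -0.19, -0.32, 0],
  [0.085, -0.23, -0.19, -0.32, 0],
  [0.085, -0.23, -0.19, -0.32, 0],
  [0.085, -0.23, -0.19, -0.32, 0],
  [0.085, -0.23, -0.19, -0.32, 0],
  [0.085, -0.23, -0.19, -0.32, 0],
  [0.085, -0.23, -0.19, -0.32, 0],
])

```text
t: 12.93
tool_pos: [-0.0197, 0.1302, 1.1782]
tool_rot: [2.497, 0.289, -0.418]
contact_force: [-0.6, -0.4, 0.2]
opening: 0.0849
grip_force: 0.0
```

```bash
python3 st.py; python3 - <<'E'
from h import *
# better stand yaw/pile from stored pictures
P=pickle.load(open("P.pkl","rb"))
for n in P:
    X,u,v=cloud(P[n]); c=np.array([.55,-.223])
    for zz in(.030,.051):
        k=(abs(X[:,2]-zz)<(.004 if zz>.04 else .003))&(np.hypot(*(X[:,:2]-c).T)<(.055 if zz>.04 else .16))
        q=X[k]; r=cv2.minAreaRect((q[:,:2]*1000).astype(np.float32)); print(n,zz,k.sum(),np.round(r[0],1),np.round(r[1],1),round(r[2],2),q[:,2].mean().round(4),"mean",q.mean(0).round(4))
E
```

```text
t 12.93 [-1.199 -0.297  0.056 -1.023  2.619 -0.938] [-0.0197  0.1302  1.1782] tilt 38.8 az -111.6 F [-0.6 -0.4  0.2] open 0.0849 0.0
[[0.927, 0.295, -0.23], [0.111, -0.805, -0.582], [-0.357, 0.514, -0.78]]
side 0.03 1144 [ 570.4 -207.6] [276.  173.2] 83.2 0.0297 mean [ 0.5578 -0.2499  0.0297]
side 0.051 489 [ 547.8 -222.6] [66.  70.7] 73.71 0.0506 mean [ 0.5509 -0.2236  0.0506]
top 0.03 527 [ 509.  -206.9] [189.9 230.7] 33.22 0.0301 mean [ 0.5258 -0.2337  0.0301]
top 0.051 281 [ 543.6 -221.4] [65.6 66.7] 74.0 0.0512 mean [ 0.5419 -0.2198  0.0512]
```

```bash
cat > to.py <<'E'
import sys
from station import telemetry as t
from h import *
# usage: to.py gx gy gz [yaw_of_y_deg or 'keep'] : shift in tool axes to bring grasp point there
g=np.array(list(map(float,sys.argv[1:4]))); o=t.get_obs(); M=R.from_rotvec(o['tool_rot']).as_matrix()
now=o['tool_pos']+.1547*M[:,2]; d=M.T@(g-now); print("grasp",now.round(4),"shift",d.round(4),"rows",(np.linalg.norm(d)/.0417).round(1))
x,y=M[:,0],M[:,1]; print("y az",np.degrees(np.arctan2(y[1],y[0])).round(1),"elev",np.degrees(np.arcsin(y[2])).round(1))
ph=np.arctan2(y[2],x[2])
for a in np.r_[ph,ph+np.pi]+np.radians([[-4],[-2],[0],[2],[4]]):
    for b in a:
        b=(b+np.pi)%(2*np.pi)-np.pi; Y=-x*np.sin(b)+y*np.cos(b); print("roll",b.round(3),"y az",np.degrees(np.arctan2(Y[1],Y[0])).round(1),"elev",np.degrees(np.arcsin(Y[2])).round(1))
E
python3 to.py .545 .11 .13
```

```text
grasp [-0.0553  0.0401  1.0576] shift [ 0.8959 -0.3563  0.5441] rows 26.5
y az -69.9 elev 31.0
roll 2.108 y az 161.5 elev 2.5
roll -1.033 y az -18.5 elev -2.5
roll 2.143 y az 160.0 elev 1.3
roll -0.999 y az -20.0 elev -1.3
roll 2.178 y az 158.4 elev -0.0
roll -0.964 y az -21.6 elev 0.0
roll 2.213 y az 156.8 elev -1.3
roll -0.929 y az -23.2 elev 1.3
roll 2.248 y az 155.3 elev -2.5
roll -0.894 y az -24.7 elev 2.5
```

>>> apply_moves([
  [0.075, 0.4, -0.16, 0.245, -1.01],
  [0.075, 0.4, -0.16, 0.245, -1.01],
  [0.075, 0.4, -0.16, 0.245, -1.01],
  [0.075, 0.4, -0.16, 0.245, -1.01],
  [0.075, 0.4, -0.16, 0.245, -1.01],
  [0.075, 0.4, -0.16, 0.245, -1.01],
  [0.075, 0.4, -0.16, 0.245, -1.01],
  [0.075, 0.4, -0.16, 0.245, -1.01],
  [0.075, 0.4, -0.16, 0.245, -1.01],
  [0.075, 0.4, -0.16, 0.245, -1.01],
  [0.075, 0.4, -0.16, 0.245, -1.01],
  [0.075, 0.4, -0.16, 0.245, -1.01],
])

```text
t: 13.93
tool_pos: [0.173, 0.127, 0.9903]
tool_rot: [2.183, 1.558, -0.763]
contact_force: [-0.5, 0.3, -1.2]
opening: 0.0749
grip_force: 0.0
```

```bash
python3 st.py; python3 to.py .545 .11 .13|head -2
```

```text
t 13.93 [-2.104 -1.009  1.015  0.158  2.48  -1.615] [0.173  0.127  0.9903] tilt 37.5 az -111.4 F [-0.5  0.3 -1.2] open 0.0749 0.0
[[0.25, 0.943, -0.222], [0.753, -0.333, -0.567], [-0.609, -0.026, -0.793]]
grasp [0.1386 0.0393 0.8676] shift [0.6035 0.3786 0.4546] rows 20.3
y az -19.5 elev -1.5
```

The arm is bent back over its shoulder here, so I bring it round the right-hand side instead.

>>> apply_moves([
  [0.075, -0.36, 0.109, 0.386, 0],
  [0.075, -0.36, 0.109, 0.386, 0],
  [0.075, -0.36, 0.109, 0.386, 0],
  [0.075, -0.36, 0.109, 0.386, 0],
  [0.075, -0.36, 0.109, 0.386, 0],
  [0.075, -0.36, 0.109, 0.386, 0],
  [0.075, -0.36, 0.109, 0.386, 0],
  [0.075, -0.36, 0.109, 0.386, 0],
  [0.075, -0.36, 0.109, 0.386, 0],
  [0.075, -0.36, 0.109, 0.386, 0],
  [0.075, -0.36, 0.109, 0.386, 0],
  [0.075, -0.36, 0.109, 0.386, 0],
])

```text
t: 14.93
tool_pos: [0.0833, -0.1228, 0.94]
tool_rot: [2.16, 1.55, -0.767]
contact_force: [0.0, 0.3, 0.4]
opening: 0.0751
grip_force: 0.0
```

```bash
python3 st.py; python3 to.py .40 -.35 .50|head -2;python3 to.py .545 .11 .13|head -2
```

```text
t 14.93 [-3.009 -1.009  1.296  0.837  2.304 -1.937] [ 0.0833 -0.1228  0.94  ] tilt 38.5 az -110.0 F [0.  0.3 0.4] open 0.0751 0.0
[[0.246, 0.946, -0.213], [0.743, -0.325, -0.585], [-0.623, -0.014, -0.782]]
grasp [ 0.0504 -0.2134  0.819 ] shift [0.183  0.3794 0.2552] rows 11.8
y az -18.9 elev -0.8
grasp [ 0.0504 -0.2134  0.819 ] shift [0.7908 0.3724 0.2446] rows 21.8
y az -18.9 elev -0.8
```

>>> apply_moves([
  [0.075, 0.171, 0.003, -0.212, 0],
  [0.075, 0.171, 0.003, -0.212, 0],
  [0.075, 0.171, 0.003, -0.212, 0],
  [0.075, 0.171, 0.003, -0.212, 0],
  [0.075, 0.171, 0.003, -0.212, 0],
  [0.075, 0.171, 0.003, -0.212, 0],
  [0.075, 0.02, -0.182, -0.29, 0],
  [0.075, 0.02, -0.182, -0.29, 0],
  [0.075, 0.02, -0.182, -0.29, 0],
  [0.075, 0.02, -0.182, -0.29, 0],
  [0.075, 0.02, -0.182, -0.29, 0],
  [0.075, 0.02, -0.182, -0.29, 0],
])

```text
t: 15.93
tool_pos: [0.0062, 0.1107, 1.1291]
tool_rot: [2.158, 1.551, -0.77]
contact_force: [-1.2, 1.0, 1.4]
opening: 0.0749
grip_force: 0.0
```

```bash
python3 st.py; python3 to.py .1 -.35 1.0|head -2; sed -i 's/^def FK.*/&/' k3.py; python3 - <<'E'
# refine 3D model: add tool-side offset f along x after q5, y offsets none; fit on recorded states
from h import *
from scipy.optimize import least_squares
S=[([-1.456,.053,1.6135,0,1.476,-.119],[.145,-.608,.4035]),([-1.469,.436,.055,.003,2.62,-.129],[.131,-.545,1.011]),([-1.468,.031,.894,.002,2.186,-.13],[.132,-.551,.849]),([-1.928,.939,.055,.017,2.099,-.583],[-.2486,-.8814,.6363]),([-2.018,.333,.055,.039,2.619,-.645],[-.1356,-.4591,1.0644]),([-1.903,.15,.055,-.025,2.619,-.588],[-.0338,-.3211,1.1365]),([-1.194,.059,.056,-.595,2.619,-.434],[.1236,-.1913,1.1622]),([-1.07,-.036,.057,-.852,2.619,-.577],[.0904,-.0938,1.1793]),([-1.057,-.162,.055,-1.023,2.619,-.762],[.0247,.0153,1.187]),([-1.199,-.297,.056,-1.023,2.619,-.938],[-.0197,.1302,1.1782]),([-2.104,-1.009,1.015,.158,2.48,-1.615],[.173,.127,.9903]),([-3.009,-1.009,1.296,.837,2.304,-1.937],[.0833,-.1228,.94])]
def pos(p,q):
    a,d,L2,L3,e,d6,f=p
    r=R.from_euler('z',q[0]); x=r.apply([a,0,d]); r=r*R.from_euler('y',q[1]); x=x+r.apply([0,0,L2]); r=r*R.from_euler('y',q[2]); x=x+r.apply([e,0,L3]); r=r*R.from_euler('ZY',q[3:5])
    return x+r.apply([f,0,d6])
o=least_squares(lambda p:np.concatenate([pos(p,q)-x for q,x in S]),[0,.36,.42,.4,.05,.1,.05]); print(o.x.round(4),np.abs(o.fun).max())
E
```

```text
t 15.93 [-1.3   -0.563  0.52  -0.654  2.502 -1.639] [0.0062 0.1107 1.1291] tilt 38.6 az -110.0 F [-1.2  1.   1.4] open 0.0749 0.0
[[0.244, 0.946, -0.214], [0.742, -0.324, -0.587], [-0.624, -0.016, -0.781]]
grasp [-0.0268  0.0199  1.0083] shift [-0.2385  0.2399  0.1964] rows 9.4
y az -18.9 elev -0.9
[0.038  0.2654 0.443  0.6625 0.0988 0.1667 0.0904] 0.08469143614527361
```

>>> apply_moves([
  [0.075, -0.145, 0.157, 0.087, 0],
  [0.075, -0.145, 0.157, 0.087, 0],
  [0.075, -0.145, 0.157, 0.087, 0],
  [0.075, -0.145, 0.157, 0.087, 0],
  [0.075, -0.145, 0.157, 0.087, 0],
  [0.075, -0.23, 0.268, 0.345, 0],
  [0.075, -0.23, 0.268, 0.345, 0],
  [0.075, -0.23, 0.268, 0.345, 0],
  [0.075, -0.23, 0.268, 0.345, 0],
  [0.075, -0.23, 0.268, 0.345, 0],
  [0.075, -0.23, 0.268, 0.345, 0],
  [0.075, -0.23, 0.268, 0.345, 0],
])

```text
t: 16.93
tool_pos: [0.0984, -0.1177, 1.0903]
tool_rot: [2.151, 1.55, -0.774]
contact_force: [0.6, 0.7, 0.4]
opening: 0.0753
grip_force: 0.0
```

```bash
python3 st.py; python3 to.py .30 -.3 .60|head -2;python3 to.py .545 .11 .15|head -1
```

```text
t 16.93 [-2.975 -0.662  0.755  0.966  2.412 -1.716] [ 0.0984 -0.1177  1.0903] tilt 39.0 az -109.8 F [0.6 0.7 0.4] open 0.0753 0.0
[[0.241, 0.947, -0.213], [0.739, -0.322, -0.592], [-0.629, -0.015, -0.777]]
grasp [ 0.0654 -0.2092  0.9701] shift [0.2223 0.2568 0.2913] rows 10.7
y az -18.8 elev -0.9
grasp [ 0.0654 -0.2092  0.9701] shift [0.8675 0.3635 0.346 ] rows 24.0
```

```bash
cat > k4.py <<'E'
from h import *
from scipy.optimize import least_squares
S=[([-1.456,.053,1.6135,0,1.476,-.119],[.145,-.608,.4035]),([-1.469,.436,.055,.003,2.62,-.129],[.131,-.545,1.011]),([-1.468,.031,.894,.002,2.186,-.13],[.132,-.551,.849]),([-1.928,.939,.055,.017,2.099,-.583],[-.2486,-.8814,.6363]),([-2.018,.333,.055,.039,2.619,-.645],[-.1356,-.4591,1.0644]),([-1.903,.15,.055,-.025,2.619,-.588],[-.0338,-.3211,1.1365]),([-1.194,.059,.056,-.595,2.619,-.434],[.1236,-.1913,1.1622]),([-1.07,-.036,.057,-.852,2.619,-.577],[.0904,-.0938,1.1793]),([-1.057,-.162,.055,-1.023,2.619,-.762],[.0247,.0153,1.187]),([-1.199,-.297,.056,-1.023,2.619,-.938],[-.0197,.1302,1.1782]),([-2.104,-1.009,1.015,.158,2.48,-1.615],[.173,.127,.9903]),([-3.009,-1.009,1.296,.837,2.304,-1.937],[.0833,-.1228,.94]),([-1.3,-.563,.52,-.654,2.502,-1.639],[.0062,.1107,1.1291]),([-2.975,-.662,.755,.966,2.412,-1.716],[.0984,-.1177,1.0903])]
def FK(p,q):
    p=np.reshape(p,(5,3)); r=R.from_euler('z',q[0]); x=r.apply(p[0])
    for k,ax in enumerate('yyzy'):
        r=r*R.from_euler(ax,q[k+1]); x=x+r.apply(p[k+1])
    return x,(r*R.from_euler('z',q[5]+np.pi/2)).as_matrix()
p0=np.array([0,0,.36, 0,0,.42, .05,0,.4, 0,0,0, .05,0,.1])
def fit(S):
    o=least_squares(lambda p:np.r_[np.concatenate([FK(p,q)[0]-x for q,x in S]),1e-3*(p-p0)],p0,loss='soft_l1',f_scale=.005); return o.x
if __name__=="__main__":
    p=fit(S); print(p.reshape(5,3).round(4).tolist()); print([np.linalg.norm(FK(p,q)[0]-x).round(4).tolist() for q,x in S])
    for q,tr in ((S[10][0],"[.25,.943,-.222],[.753,-.333,-.567]"),(S[13][0],"[.241,.947,-.213] [.739,-.322,-.592]")): print(FK(p,q)[1].round(3).tolist(),tr)
E
python3 k4.py
```

```text
[[0.0001, 0.0247, 0.2378], [0.0, 0.0247, 0.4263], [0.0954, 0.0247, 0.5052], [0.0004, 0.0001, 0.1052], [0.0005, 0.0001, 0.1062]]
[0.0003, 0.0007, 0.0005, 0.0006, 0.0003, 0.0002, 0.0002, 0.0004, 0.0003, 0.0003, 0.0004, 0.0003, 0.0007, 0.0002]
[[0.25, 0.942, -0.223], [0.753, -0.334, -0.568], [-0.609, -0.026, -0.793]] [.25,.943,-.222],[.753,-.333,-.567]
[[0.241, 0.947, -0.213], [0.739, -0.321, -0.592], [-0.629, -0.015, -0.777]] [.241,.947,-.213] [.739,-.322,-.592]
```

```bash
cat > sim.py <<'E'
from k4 import *
LO=np.array([-3.01,-1.01,.06,-1.02,.09,-3.14]);HI=np.array([3.01,2.22,2.58,4.17,2.62,3.14]);V=.7*np.array([2.57,2.57,3.14,3.14,3.14,3.14])/12
p=fit(S)
def step(q,x,M,W=.7):
    x0,_=FK(p,q); d=x-x0; n=np.linalg.norm(d); xt=x0+d*min(1,.0417/max(n,1e-9))
    lo=np.maximum(LO,q-V);hi=np.minimum(HI,q+V); f=lambda q:np.r_[(lambda a,b:(a-xt).tolist()+(W*R.from_matrix(b.T@M).as_rotvec()).tolist())(*FK(p,q))]
    return least_squares(f,np.clip(q,lo+1e-4,hi-1e-4),bounds=(lo,hi)).x
def route(q,wps,n):
    M=FK(p,q)[1]
    for w,k in zip(wps,n):
        for i in range(k):
            q=step(q,np.array(w),M)
        x,m=FK(p,q); print("wp",w,"->",x.round(3),q.round(2),"rot err",np.degrees(np.linalg.norm(R.from_matrix(m.T@M).as_rotvec())).round(1))
    return q
E
python3 - <<'E'
from sim import *
q=np.array(S[13][0]); M=FK(p,q)[1]; z=M[:,2]
for q1 in(-1.5,-1.75):
  f=np.array([np.cos(q1),np.sin(q1)]); l=np.array([-f[1],f[0]])*.0743
  W=lambda s,h:np.r_[l+s*f,h]+.1062*z
  for s1,h1,s2,h2 in((-.2,1.2,.25,1.15),(-.2,1.2,.25,1.05)):
    hov=np.array([.545,.11,.15])-.1547*z
    wps=[W(s1,h1),W(0,h1-.02),W(s2,h2),[.35,-.25,.75],hov]; print("q1",q1,hov.round(3)); route(q,[w.round(3) if hasattr(w,'round') else w for w in wps],[12,6,8,10,16])
E
```

```text
q1 -1.5 [0.578 0.202 0.27 ]
wp [0.037 0.142 1.117] -> [0.037 0.142 1.117] [-1.5  -0.62  0.55 -0.46  2.53 -1.65] rot err 0.0
wp [ 0.051 -0.058  1.097] -> [ 0.051 -0.058  1.097] [-1.5  -0.54  0.75 -0.33  2.27 -1.49] rot err 0.0
wp [ 0.069 -0.307  1.067] -> [ 0.069 -0.307  1.067] [-1.5  -0.27  0.74 -0.29  2.02 -1.39] rot err 0.0
wp [0.35, -0.25, 0.75] -> [ 0.343 -0.251  0.758] [-0.66 -0.42  1.48 -0.66  1.78 -0.58] rot err 0.0
wp [0.578 0.202 0.27 ] -> [0.565 0.177 0.297] [ 0.27  0.19  1.7  -0.54  1.68  0.65] rot err 0.0
q1 -1.5 [0.578 0.202 0.27 ]
wp [0.037 0.142 1.117] -> [0.037 0.142 1.117] [-1.5  -0.62  0.55 -0.46  2.53 -1.65] rot err 0.0
wp [ 0.051 -0.058  1.097] -> [ 0.051 -0.058  1.097] [-1.5  -0.54  0.75 -0.33  2.27 -1.49] rot err 0.0
wp [ 0.069 -0.307  0.967] -> [ 0.069 -0.307  0.967] [-1.5  -0.47  1.11 -0.27  1.85 -1.34] rot err 0.0
wp [0.35, -0.25, 0.75] -> [ 0.35 -0.25  0.75] [-0.64 -0.42  1.49 -0.66  1.78 -0.56] rot err 0.0
wp [0.578 0.202 0.27 ] -> [0.568 0.182 0.291] [ 0.28  0.2   1.69 -0.54  1.68  0.66] rot err 0.0
q1 -1.75 [0.578 0.202 0.27 ]
wp [0.086 0.121 1.117] -> [0
[... 287 characters left out ...]
, 0.75] -> [ 0.309 -0.259  0.788] [-0.73 -0.45  1.45 -0.64  1.8  -0.67] rot err 0.0
wp [0.578 0.202 0.27 ] -> [0.55  0.155 0.323] [ 0.24  0.11  1.73 -0.56  1.7   0.61] rot err 0.0
q1 -1.75 [0.578 0.202 0.27 ]
wp [0.086 0.121 1.117] -> [0.086 0.121 1.117] [-1.75 -0.62  0.55 -0.18  2.54 -1.62] rot err 0.0
wp [ 0.05  -0.076  1.097] -> [ 0.05  -0.076  1.097] [-1.75 -0.54  0.75 -0.14  2.25 -1.55] rot err 0.0
wp [ 0.006 -0.322  0.967] -> [ 0.006 -0.322  0.967] [-1.75 -0.47  1.11 -0.11  1.82 -1.49] rot err 0.0
wp [0.35, -0.25, 0.75] -> [ 0.35 -0.25  0.75] [-0.64 -0.42  1.49 -0.66  1.78 -0.56] rot err 0.0
wp [0.578 0.202 0.27 ] -> [0.568 0.182 0.291] [ 0.28  0.2   1.69 -0.54  1.68  0.66] rot err 0.0
```

>>> apply_moves([
  [0.075, 0.157, -0.089, -0.159, 0],
  [0.075, 0.157, -0.089, -0.159, 0],
  [0.075, 0.157, -0.089, -0.159, 0],
  [0.075, 0.157, -0.089, -0.159, 0],
  [0.075, 0.157, -0.089, -0.159, 0],
  [0.075, 0.157, -0.089, -0.159, 0],
  [0.075, 0.157, -0.089, -0.159, 0],
  [0.075, 0.157, -0.089, -0.159, 0],
  [0.075, 0.157, -0.089, -0.159, 0],
  [0.075, 0.157, -0.089, -0.159, 0],
  [0.075, 0.157, -0.089, -0.159, 0],
])

```text
t: 17.85
tool_pos: [0.0858, 0.1282, 1.1167]
tool_rot: [2.142, 1.547, -0.778]
contact_force: [-0.2, -0.5, -0.5]
opening: 0.0753
grip_force: 0.0
```

```bash
python3 st.py
```

```text
t 17.85 [-1.741 -0.629  0.544 -0.189  2.537 -1.615] [0.0858 0.1282 1.1167] tilt 39.4 az -109.4 F [-0.2 -0.5 -0.5] open 0.0753 0.0
[[0.239, 0.948, -0.211], [0.734, -0.319, -0.599], [-0.635, -0.012, -0.772]]
```

>>> apply_moves([
  [0.075, -0.146, 0.031, 0.145, 0],
  [0.075, -0.146, 0.031, 0.145, 0],
  [0.075, -0.146, 0.031, 0.145, 0],
  [0.075, -0.146, 0.031, 0.145, 0],
  [0.075, -0.146, 0.031, 0.145, 0],
  [0.075, -0.254, 0.07, 0.402, 0],
  [0.075, -0.254, 0.07, 0.402, 0],
  [0.075, -0.254, 0.07, 0.402, 0],
  [0.075, -0.254, 0.07, 0.402, 0],
  [0.075, -0.254, 0.07, 0.402, 0],
  [0.075, -0.254, 0.07, 0.402, 0],
  [0.075, -0.254, 0.07, 0.402, 0],
])

```text
t: 18.85
tool_pos: [0.0027, -0.3328, 0.9568]
tool_rot: [2.16, 1.552, -0.765]
contact_force: [-0.3, 0.1, -0.2]
opening: 0.075
grip_force: 0.0
```

```bash
python3 st.py; python3 to.py .30 -.35 .60 |head -1; python3 to.py .545 .11 .15|head -1
```

```text
t 18.85 [-1.754 -0.463  1.129 -0.105  1.811 -1.49 ] [ 0.0027 -0.3328  0.9568] tilt 38.4 az -109.9 F [-0.3  0.1 -0.2] open 0.075 0.0
[[0.245, 0.946, -0.212], [0.744, -0.324, -0.584], [-0.621, -0.015, -0.784]]
grasp [-0.03   -0.4231  0.8356] shift [0.2817 0.292  0.072 ] rows 9.9
grasp [-0.03   -0.4231  0.8356] shift [0.9636 0.3815 0.104 ] rows 25.0
```

>>> apply_moves([
  [0.075, 0.275, 0.304, 0.04, 0],
  [0.075, 0.275, 0.304, 0.04, 0],
  [0.075, 0.275, 0.304, 0.04, 0],
  [0.075, 0.275, 0.304, 0.04, 0],
  [0.075, 0.275, 0.304, 0.04, 0],
  [0.075, 0.275, 0.304, 0.04, 0],
  [0.075, 0.275, 0.304, 0.04, 0],
  [0.075, 0.275, 0.304, 0.04, 0],
  [0.075, 0.275, 0.304, 0.04, 0],
  [0.075, 0.96, 0.382, 0.104, 0],
  [0.075, 0.96, 0.382, 0.104, 0],
  [0.075, 0.96, 0.382, 0.104, 0],
])

```text
t: 19.85
tool_pos: [0.3662, -0.1738, 0.6815]
tool_rot: [2.154, 1.552, -0.777]
contact_force: [0.3, -0.2, 0.2]
opening: 0.0749
grip_force: 0.0
```

```bash
python3 st.py; python3 to.py .545 .11 .15|head -1
```

```text
t 19.85 [-0.463 -0.491  1.661 -0.698  1.813 -0.371] [ 0.3662 -0.1738  0.6815] tilt 38.9 az -110.2 F [ 0.3 -0.2  0.2] open 0.0749 0.0
[[0.24, 0.946, -0.217], [0.741, -0.323, -0.589], [-0.628, -0.019, -0.778]]
grasp [ 0.3326 -0.265   0.5611] shift [0.5867 0.0879 0.0529] rows 14.3
```

>>> apply_moves([
  [0.075, 0.586, 0.088, 0.053, 0],
  [0.075, 0.586, 0.088, 0.053, 0],
  [0.075, 0.586, 0.088, 0.053, 0],
  [0.075, 0.586, 0.088, 0.053, 0],
  [0.075, 0.586, 0.088, 0.053, 0],
  [0.075, 0.586, 0.088, 0.053, 0],
  [0.075, 0.586, 0.088, 0.053, 0],
  [0.075, 0.586, 0.088, 0.053, 0],
  [0.075, 0.586, 0.088, 0.053, 0],
  [0.075, 0.586, 0.088, 0.053, 0],
  [0.075, 0.586, 0.088, 0.053, 0],
  [0.075, 0.586, 0.088, 0.053, 0],
])

```text
t: 20.85
tool_pos: [0.5443, 0.1404, 0.3366]
tool_rot: [2.152, 1.55, -0.778]
contact_force: [0.2, 0.2, 0.9]
opening: 0.0752
grip_force: 0.0
```

```bash
python3 st.py; python3 to.py .543 .095 .12|head -2; python3 to.py .521 .031 .028|head -1; python3 - <<'E'
from h import *
from station import eyes
p=eyes.get_image("side"); pickle.dump(p,open("s1.pkl","wb")); cv2.imwrite("pics/s1.png",cv2.resize(p["img"][60:300,220:500],(798,600),interpolation=cv2.INTER_CUBIC))
E
```

```text
t 20.85 [ 0.22   0.073  1.749 -0.565  1.708  0.577] [0.5443 0.1404 0.3366] tilt 39.1 az -110.1 F [0.2 0.2 0.9] open 0.0752 0.0
[[0.24, 0.946, -0.216], [0.739, -0.323, -0.592], [-0.63, -0.018, -0.777]]
grasp [0.5108 0.0488 0.2165] shift [0.1026 0.0173 0.0406] rows 2.7
y az -18.8 elev -1.0
grasp [0.5108 0.0488 0.2165] shift [0.108  0.0188 0.1547] rows 4.5
```

View pics/s1.png

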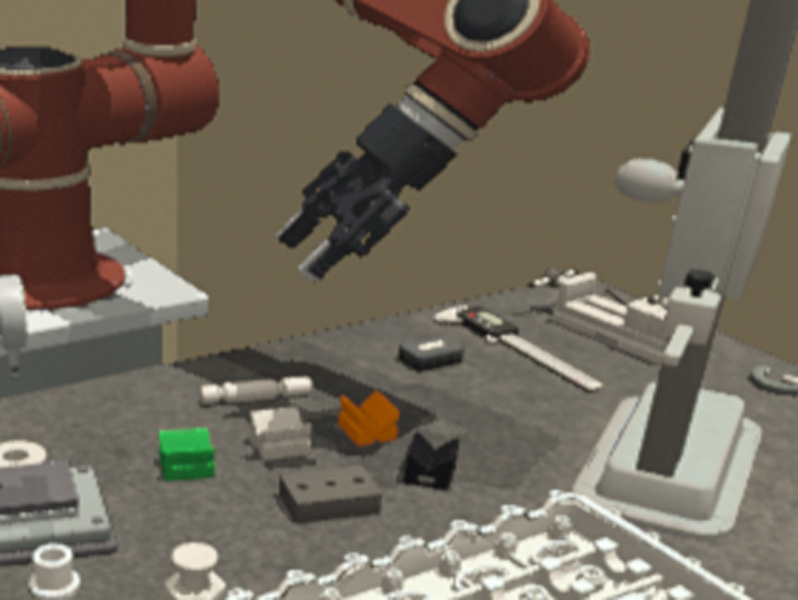

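The gripper leans as wanted and hangs above the steel block, which shows at about side (318,233) with orange to its right and green to its left. I go in along the fingers.

>>> apply_moves([
  [0.075, 0.05, 0.01, 0.04, 0],
  [0.075, 0.108, 0.019, 0.08, 0],
  [0.075, 0.108, 0.019, 0.095, 0],
  [0.075, 0.108, 0.019, 0.115, 0],
  [0.075, 0.108, 0.019, 0.135, 0],
  [0.075, 0.108, 0.019, 0.15, 0],
  [0.075, 0.108, 0.019, 0.155, 0],
  [0.075, 0.108, 0.019, 0.155, 0],
])

```text
t: 21.57
tool_pos: [0.5539, 0.1205, 0.1494]
tool_rot: [2.153, 1.549, -0.781]
contact_force: [0.3, 0.5, 0.3]
opening: 0.0746
grip_force: 0.0
```

```bash
python3 st.py; python3 to.py .521 .031 .028|head -1; python3 - <<'E'
from h import *
from station import eyes
p=eyes.get_image("side"); pickle.dump(p,open("s2.pkl","wb")); cv2.imwrite("pics/s2.png",cv2.resize(p["img"][170:270,260:400],(798,570),interpolation=cv2.INTER_CUBIC))
E
```

```text
t 21.57 [ 0.185  0.332  1.809 -0.579  1.424  0.721] [0.5539 0.1205 0.1494] tilt 39.1 az -110.3 F [0.3 0.5 0.3] open 0.0746 0.0
[[0.24, 0.946, -0.219], [0.738, -0.324, -0.592], [-0.63, -0.019, -0.776]]
grasp [0.5201 0.029  0.0293] shift [ 0.0025  0.0002 -0.0003] rows 0.1
```

View pics/s2.png

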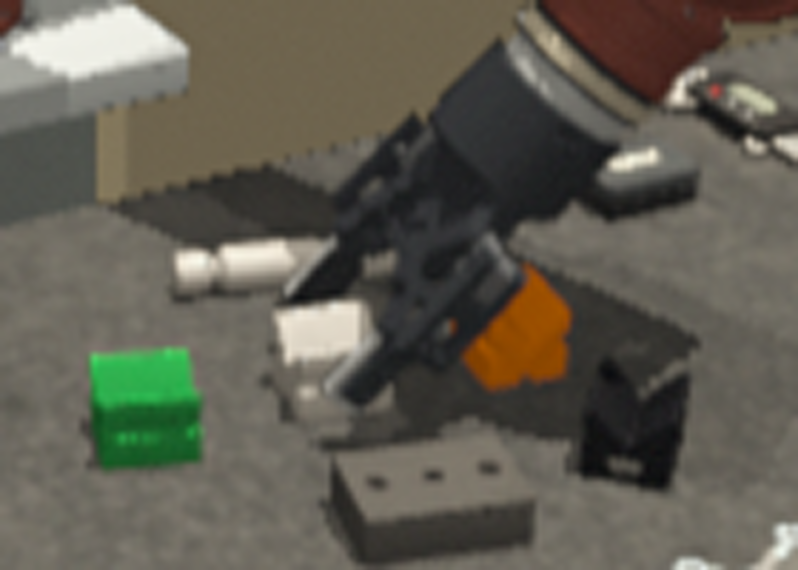

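>>> apply_moves([
  [0.075, -0.003, 0, 0.004, 0],
  [0.035, -0.003, 0, 0.004, 0],
  [0.03, -0.003, 0, 0.004, 0],
  [0.03, -0.003, 0, 0.004, 0],
  [0.03, -0.003, 0, 0.004, 0],
  [0.03, -0.003, 0, 0.004, 0],
  [0.03, -0.003, 0, 0.004, 0],
], newtons=60)

```text
t: 22.2
tool_pos: [0.5547, 0.1181, 0.1531]
tool_rot: [2.153, 1.547, -0.771]
contact_force: [-3.3, 2.6, 6.2]
opening: 0.0402
grip_force: 57.4
```

```bash
python3 st.py; python3 to.py .521 .031 .028|head -1
```

```text
t 22.2 [ 0.181  0.324  1.81  -0.582  1.421  0.718] [0.5547 0.1181 0.1531] tilt 38.9 az -109.7 F [-3.3  2.6  6.2] open 0.0402 57.4
[[0.244, 0.946, -0.212], [0.739, -0.323, -0.592], [-0.628, -0.012, -0.778]]
grasp [0.5219 0.0266 0.0328] shift [ 0.006  -0.0022  0.0013] rows 0.2
```

>>> apply_moves([
  [0.03, -0.01, 0, -0.013, 0],
  [0.03, -0.025, 0, -0.031, 0],
  [0.03, -0.044, 0, -0.0545, 0],
  [0.03, -0.062, 0.015, -0.04, 0],
  [0.03, -0.08, 0.035, -0.025, 0],
  [0.03, -0.1, 0.055, -0.007, 0],
  [0.03, -0.12, 0.075, 0.01, 0],
  [0.03, -0.138, 0.09, 0.022, 0],
  [0.03, -0.146, 0.096, 0.031, 0],
  [0.03, -0.146, 0.096, 0.031, 0],
])

```text
t: 23.03
tool_pos: [0.603, -0.0418, 0.2171]
tool_rot: [2.156, 1.546, -0.773]
contact_force: [-0.6, 0.1, -4.4]
opening: 0.0404
grip_force: 58.8
```

```bash
python3 st.py; python3 to.py .546 -.222 .10|head -2; python3 - <<'E'
from h import *
from station import eyes,telemetry
o=telemetry.get_obs(); M=R.from_rotvec(o['tool_rot']).as_matrix(); g=o['tool_pos']+.1547*M[:,2]
ims=[]
for n in("side","top"):
    p=eyes.get_image(n); pickle.dump(p,open(f"h_{n}.pkl","wb"))
    for d in eyes.outline_of("v_block",p)[:5]:
        X,u,v=cloud(p,d["region"]); m=np.median(X,0)
        if np.linalg.norm(m-g)>.06: continue
        q=X[np.linalg.norm(X-m,axis=1)<.045]; r=cv2.minAreaRect((q[:,:2]*1000).astype(np.float32)); b=np.array(d["box"])
        print(n,d["confidence"],b.round(),np.round(r[0],1),np.round(r[1],1),round(r[2],1),"z",np.percentile(q[:,2],[2,50,98]).round(4))
    for d in eyes.tip_of("v_block_centre",p)[:5]:
        r=p["pose"][:3,:3]@np.linalg.inv(p["K"])@np.r_[d["point"],1]; oo=p["pose"][:3,3]; c=oo+r*(g[2]-.015-oo[2])/r[2]
        if np.linalg.norm(c-g)<.06: print(n,"ctr",c.round(4),d["confidence"])
s=pickle.load(open("h_side.pkl","rb"))["img"][140:300,160:340]
cv2.imwrite("pics/h.png",cv2.resize(s,(675,600),interpolation=cv2.INTER_CUBIC)); print("g",g.round(4))
E
```

```text
t 23.03 [-0.086  0.268  1.749 -0.665  1.381  0.458] [ 0.603  -0.0418  0.2171] tilt 38.9 az -109.9 F [-0.6  0.1 -4.4] open 0.0404 58.8
[[0.245, 0.946, -0.214], [0.739, -0.325, -0.59], [-0.628, -0.014, -0.778]]
grasp [ 0.5699 -0.1331  0.0967] shift [-0.0736  0.0063  0.055 ] rows 2.2
y az -19.0 elev -0.8
side 0.8 [262. 224. 281. 249.] [ 572.3 -130.7] [45.2 50.4] 76.5 z [0.0644 0.0821 0.1004]
side ctr [ 0.5662 -0.1329  0.0817] 0.79
side ctr [ 0.6063 -0.1102  0.0817] 0.51
top 0.63 [280. 190. 299. 206.] [ 569.3 -126.4] [45.3 38.4] 74.4 z [0.0825 0.0929 0.1044]
top ctr [ 0.5767 -0.1309  0.0817] 0.43
g [ 0.5699 -0.1331  0.0967]
```

View pics/h.png

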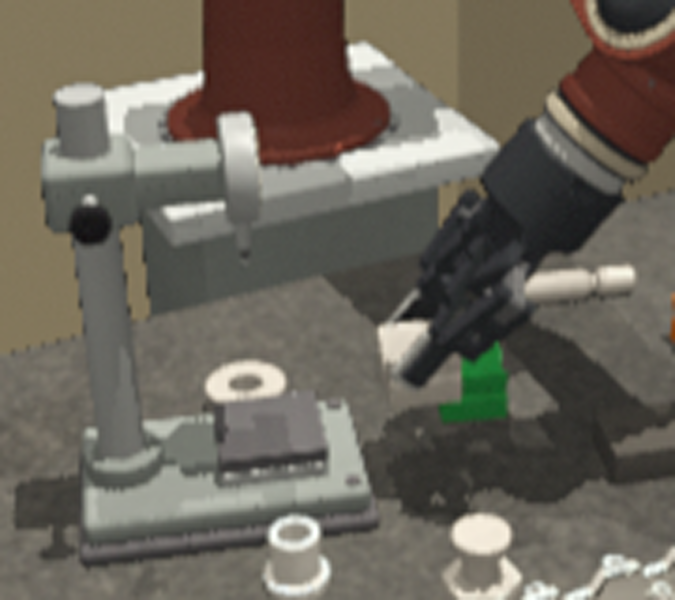

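The block hangs level in the jaws with its groove fore and aft, at side (272,236), just in front of the pile at about (232,255). I drop 8 mm and then go in under the gauge.

>>> apply_moves([
  [0.03, 0.005, 0, 0.006, 0],
  [0.03, -0.01, 0.001, 0.018, 0],
  [0.03, -0.025, 0.003, 0.03, 0],
  [0.03, -0.04, 0.004, 0.042, 0],
  [0.03, -0.055, 0.005, 0.054, 0],
  [0.03, -0.065, 0.006, 0.062, 0],
  [0.03, -0.07, 0.0067, 0.0665, 0],
  [0.03, -0.07, 0.0067, 0.0665, 0],
  [0.03, -0.07, 0.0067, 0.0665, 0],
])

```text
t: 24.08
tool_pos: [0.5784, -0.1325, 0.2099]
tool_rot: [2.153, 1.549, -0.771]
contact_force: [0.8, 0.4, -4.1]
opening: 0.0403
grip_force: 58.8
```

```bash
python3 st.py; python3 to.py .546 -.222 .085|head -1; python3 - <<'E'
from h import *
from station import eyes,telemetry
o=telemetry.get_obs(); M=R.from_rotvec(o['tool_rot']).as_matrix(); g=o['tool_pos']+.1547*M[:,2]
for n in("side","top"):
    p=eyes.get_image(n); pickle.dump(p,open(f"i_{n}.pkl","wb"))
    for d in eyes.outline_of("v_block",p)[:5]:
        X,u,v=cloud(p,d["region"]); m=np.median(X,0)
        if np.linalg.norm(m-g)>.06: continue
        q=X[(np.linalg.norm(X-m,axis=1)<.045)]; r=cv2.minAreaRect((q[:,:2]*1000).astype(np.float32))
        print(n,d["confidence"],np.round(r[0],1),np.round(r[1],1),round(r[2],1),"z",np.percentile(q[:,2],[2,50,98]).round(4))
s=pickle.load(open("i_side.pkl","rb"))["img"][150:290,170:320]; t=pickle.load(open("i_top.pkl","rb"))["img"][170:250,280:370]
cv2.imwrite("pics/i.png",cv2.hconcat([cv2.resize(s,(420,392),interpolation=cv2.INTER_CUBIC),cv2.resize(t,(380,392),interpolation=cv2.INTER_CUBIC)]))
E
```

```text
t 24.08 [-0.239  0.234  1.804 -0.711  1.275  0.361] [ 0.5784 -0.1325  0.2099] tilt 38.9 az -109.8 F [ 0.8  0.4 -4.1] open 0.0403 58.8
[[0.243, 0.947, -0.212], [0.74, -0.322, -0.591], [-0.628, -0.013, -0.778]]
grasp [ 0.5456 -0.2239  0.0895] shift [ 0.0043 -0.0001  0.0022] rows 0.1
side 0.58 [ 548.6 -222.7] [42.7 41.6] 77.3 z [0.058  0.0737 0.0934]
```

View pics/i.png

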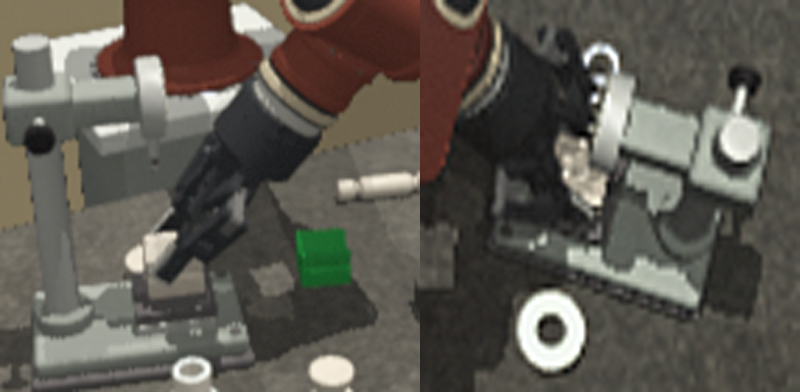

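The side view shows the block over the pile at (548.6, -222.7), against a pile centre of (547.8, -222.6), clear of the spindle. I lower it at 1 mm per row.

>>> apply_moves([
  [0.03, 0.0006, 0, 0.0008, 0],
  [0.03, 0.0013, 0, 0.0016, 0],
  [0.03, 0.0019, 0, 0.0023, 0],
  [0.03, 0.0025, 0, 0.0031, 0],
  [0.03, 0.0031, 0, 0.0039, 0],
  [0.03, 0.0035, 0, 0.0043, 0],
  [0.03, 0.0035, 0, 0.0043, 0],
])

```text
t: 24.87
tool_pos: [0.5782, -0.1328, 0.2044]
tool_rot: [2.152, 1.549, -0.772]
contact_force: [-0.0, -0.0, -3.6]
opening: 0.0401
grip_force: 58.9
```

>>> apply_moves([
  [0.03, 0.0006, 0, 0.0008, 0],
  [0.03, 0.0013, 0, 0.0016, 0],
  [0.03, 0.0019, 0, 0.0023, 0],
  [0.03, 0.0019, 0, 0.0023, 0],
  [0.03, 0.0019, 0, 0.0023, 0],
])

```text
t: 25.28
tool_pos: [0.5784, -0.1329, 0.2021]
tool_rot: [2.152, 1.548, -0.772]
contact_force: [-1.4, 0.2, -0.0]
opening: 0.0399
grip_force: 59.6
```

>>> apply_moves([
  [0.03, 0.0003, 0, 0.0004, 0],
  [0.03, 0.0006, 0, 0.0008, 0],
  [0.03, 0.0006, 0, 0.0008, 0],
  [0.03, 0.0006, 0, 0.0008, 0],
  [0.03, 0.0006, 0, 0.0008, 0],
])

```text
t: 25.7
tool_pos: [0.5784, -0.1329, 0.201]
tool_rot: [2.152, 1.548, -0.772]
contact_force: [-1.8, -1.2, 2.6]
opening: 0.0401
grip_force: 59.8
```

It bears with about 6 N. Now release and back out along the fingers.

>>> apply_moves([
  [0.043, 0, 0, 0, 0],
  [0.05, 0, 0, 0, 0],
  [0.06, 0, 0, 0, 0],
  [0.065, 0, 0, 0, 0],
  [0.065, 0, 0, 0, 0],
  [0.065, 0, 0, 0, 0],
])

```text
t: 26.2
tool_pos: [0.5783, -0.1327, 0.2005]
tool_rot: [2.152, 1.549, -0.771]
contact_force: [0.3, -0.6, -0.2]
opening: 0.0653
grip_force: 0.0
```

>>> apply_moves([
  [0.065, 0, 0, -0.008, 0],
  [0.065, 0, 0, -0.025, 0],
  [0.065, 0, 0, -0.05, 0],
  [0.065, 0, 0, -0.08, 0],
  [0.065, 0, 0, -0.11, 0],
  [0.065, 0, 0, -0.14, 0],
  [0.065, 0, 0, -0.15, 0],
  [0.065, 0, 0, -0.15, 0],
])

```text
t: 26.87
tool_pos: [0.6113, -0.0428, 0.3208]
tool_rot: [2.15, 1.547, -0.764]
contact_force: [-0.9, -0.6, -0.2]
opening: 0.0654
grip_force: 0.0
```

```bash
python3 st.py; python3 - <<'E'
from h import *
from station import eyes
for n in("side","top"):
    p=eyes.get_image(n); pickle.dump(p,open(f"j_{n}.pkl","wb"))
    for d in eyes.outline_of("v_block",p)[:5]:
        X,u,v=cloud(p,d["region"]); m=np.median(X,0)
        if np.linalg.norm(m[:2]-[.546,-.222])>.05: continue
        q=X[(np.linalg.norm(X-m,axis=1)<.045)&(X[:,2]>.055)]; r=cv2.minAreaRect((q[:,:2]*1000).astype(np.float32))
        print(n,d["confidence"],np.round(r[0],1),np.round(r[1],1),round(r[2],1),"z",np.percentile(q[:,2],[2,50,98]).round(4))
s=pickle.load(open("j_side.pkl","rb"))["img"][150:290,170:320]; t=pickle.load(open("j_top.pkl","rb"))["img"][170:250,280:370]
cv2.imwrite("pics/j.png",cv2.hconcat([cv2.resize(s,(420,392),interpolation=cv2.INTER_CUBIC),cv2.resize(t,(380,392),interpolation=cv2.INTER_CUBIC)]))
E
```

```text
t 26.87 [-0.086  0.158  1.684 -0.655  1.511  0.35 ] [ 0.6113 -0.0428  0.3208] tilt 38.8 az -109.2 F [-0.9 -0.6 -0.2] open 0.0654 0.0
[[0.245, 0.947, -0.206], [0.739, -0.32, -0.592], [-0.627, -0.007, -0.779]]
side 0.65 [ 548.6 -221.8] [45.  44.3] 76.4 z [0.056  0.0754 0.0854]
top 0.7 [ 543.3 -219.6] [43.6 38.2] 78.5 z [0.059  0.0766 0.0867]
```

View pics/j.png

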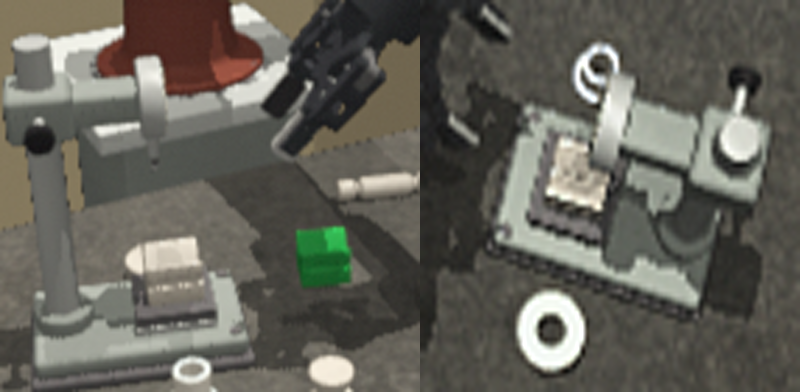

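The block stands level in the middle of the pile. Its centre is within about 2 mm of the pile's in both views, it is square to the plates, and the gripper is clear. I hand it in.

```bash
python3 -c "
from station import ctrl
print(ctrl.finish_job())"
```

```text
the job is handed in; nothing more can be done
None
```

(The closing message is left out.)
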